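# Re-hang the wire caddy on the other rail stand

### The arm

A 6-joint arm with a two-finger parallel gripper is mounted at the origin on the work surface; the furniture and walls round the work are solid. World frame = base frame: x ahead of the robot, y to its left, z up, the work surface at z = 0. Lengths are in m, angles in rad, forces in N, time in s.
With the tool pointing down it reaches from about 0.35 to 0.975 m from the base axis. Payload 17.4 kg.
Tool frame: the origin (TCP) lies on the mounting face of the last link; the fingertips stand 173 mm ahead of it and the grasp point (between the pads) lies 155 mm ahead of it; z points along the fingers, y is the line along which they close (so a half turn about z gives the same grasp; the last joint's range is limited). The gripper opens to 85 mm and grips with 20 to 120 N. Pads are 22 mm wide; open, the fingers measure 114 mm over their backs; the gripper's body (76 mm by 85 mm) begins 54 mm behind the grasp point. The pads swing forward as they close: fully open they stand 13 mm farther back than shut.
Start: joints at [1.123, 0.116, 1.442, -0, 1.584, -0.038], TCP at [0.269, 0.619, 0.405] pointing down, gripper open.
Joint ranges: [-2.83, 2.83], [-0.83, 2.19], [0.07, 2.5], [-1.14, 4.28], [0.01, 3], [-2.97, 2.97]. Speed limits (rad/s): [1.89, 1.89, 2.22, 3.14, 3.14, 3.14].

### API

Orientations are given as a 3x3 rotation matrix whose columns are the frame's x, y, z axes.
In Python, from rig import state, get_image, job_done, trace gives the robot as it stands.
- The arm moves only by the tool carry_out, never from a script. Its argument "steps" is a list of rows, each a list of 5 numbers: the shift along the tool's x, y, z in cm, then the turn about the tool's z in rad, then the finger opening in cm, from 0 to 8.54. A call has 1 to 5 rows; each row shifts and turns the commanded pose from where the row before left it, along the tool's axes as they then stand; what a row does not reach is not made up. A row lasts 1/10 s, in which the tool goes at most 50 mm and 8.59 degrees, less where a joint would pass 70% of its speed; a pose out of reach is approached as far as the arm can. A call with a gripper value outside its range is refused whole. The fingers move at their own pace and stop on an object; the grip force is fixed at half the most. Time passes only in rows, so rows that do not move let the fingers close. It gives the time, the measured TCP pose, the force, the opening and the grip force at its end, in the units of the state.
- state(): the state, without advancing time (a new reading comes with each control period).
- get_image(name): name is "scene" or "top" or "wrist"; returns a dict with "color" (400x640x3 uint8, blue, green, red), "intrinsics" (3x3 intrinsics, pixels), "view" (4x4, takes a point from world to camera coordinates). Camera axes: x right, y down, z forward; pixel columns grow to the right and rows downward; lengths in m; the calibration is good to about 2 mm. The wrist camera is an equidistant fisheye: a pixel r from the principal point sees the ray r / f radians off the axis. A picture is of the moment at which its call begins. There is no depth.
- job_done(): hands the job in; it is judged then, once.
Trained networks look in a picture, given as the dict that the camera call returned (one of the last four; its "shot" number tells which), for a name from the list of things; names that differ only in an ending like _2 or _b are one class to them, and where a whole thing is asked for, a point or a joint stands for the part that bears it (a point fixed in the world has none). Each returns a list of dicts, best first, with "confidence" (0 to 1); they miss things now and then, are a little off and sometimes report something else, mostly with a low value. They report only what shows in the picture. A call takes as long as a camera call. They do not tell look-alikes from the thing itself.
- trace(label, picture): "mask" (400x640 bool, what is visible of it) and "uv" ([column, row] in pixels, amid what is visible of it).
The state is a dict: "time": time; "joint_pos": joint angles; "dq": joint speeds; "tau": joint torques, N m; "position": TCP position; "ee_rot": TCP orientation; "contact_force": force on the tool from outside, world axes, zero at the start; "ft_torque": the same for the moment, N m; "gripper_width": finger opening in m; "gripper_force": force on a finger pad.
Only numpy, scipy, OpenCV 4.12 (cv2) and the standard library are available. Lean on these libraries where they do the work, as an engineer would, in place of code of your own. Each camera call takes 0.05 s, during which the arm holds its last target. There are 200 camera calls.

### The job

Take the wire caddy with the lime and the garlic off its rail stand by the wooden grip and hang it on the empty rail stand, both hooks dropped fully down into the two notches of the crossbar, then let go. Carry it level and never set it down on the way. The empty stand's crossbar is clamped somewhat off-centre by an unknown amount: let the hooks ride lightly along its top edge until you feel them drop in, do not force them, and leave the mug, the jar and the tin where they stand.

Things in the scene. Friction and masses are not known exactly. Their poses are not given: they have to be found in the camera images.
- caddy: Dark wire basket 90 mm deep (x), 150 mm wide (y), 45 mm high, open on top; 0.38 to 0.66 kg filled, centre of mass within 15 mm of the grip's plane. Origin: centre of its underside; z up, +x to its back with the hooks. Hung home it leans on the lower stay rod, front some 2 degrees low; gripped level, it goes in with its origin at x -58, z 65 mm of a stand's frame (clearance 1.5 mm in x).
- caddy_grip (a point): Centre of the caddy's wooden grip, 155 mm above its underside over the middle of the basket: a level bar 14 mm thick (caddy x), 22 mm high, 100 mm long (caddy y), on upright rods at y -73 and +73 mm. Pinch it from above across its 14 mm thickness.
- caddy_hooks (a point): Midpoint between the two hooks, midway in their throats at the underside of their bends (caddy x 57.5, y 0, z 103 mm). Hooks of 6 mm rod at caddy y -50 and +50 mm: upright from the basket's bottom (rear surface x 53 mm), bend over the bar, lip down 16 mm behind it (front surface x 62 mm): a 9 mm throat for the 5 mm bar. Home, this point is at z 168 mm of the stand; on the bar's edge, at 175 mm.
- stand_full: Fixed steel rail stand on which the caddy hangs at the start. Origin on the table under the crossbar; x to its back, y along the bar, z up; the caddy hangs on its -x side. Feet 8 mm high from x -122 to +58 mm; posts with clamps at y -110 and +110 mm, 168 mm high; thumb screws behind them; lower stay rod at z 75 mm, front at x -3 mm. Here the notches lie at y -50 and +50 mm.
- rail_full (a point): Middle of the top edge of that stand's crossbar, 175 mm above the table. The bar is flat steel, 5 mm thick in x, 316 mm long, with two notches in its top edge 100 mm apart, each 9 mm wide, 7 mm deep, corners rounded 1 mm. Lifted 23 mm from home, the hooks' lips clear the bar.
- stand_empty: Second fixed stand with nothing on it, built like stand_full, same frame and sizes. Only its crossbar is clamped off-centre: both notches together are shifted along the stand's y by -32 to +32 mm, not measured, so they lie at y = shift - 50 and shift + 50 mm, and the caddy's home is at y = shift. The bar stays put when pushed. See or feel where the notches are.
- rail_empty (a point): Point midway between the empty stand's posts (its y = 0) on the top edge of its crossbar, 175 mm above the table. It does not follow the shift of the bar: the midpoint of the notches is up to 32 mm from it either way along the bar. Bar and notches are of the same size as on the other stand.
- lime: Green lime, about 52 x 45 x 45 mm, lying loose in the caddy.
- garlic: Bulb of garlic, about 48 x 50 x 51 mm, lying loose in the caddy.
- mug: Two-tone mug, 86 mm wide and 99 mm high, standing loose on the table between and in front of the stands; origin at the centre of its underside. Leave it alone.
- honey_jar: Jar with a yellow lid, 64 mm wide and 109 mm high, loose on the table between and behind the stands; origin at the centre of its underside. Leave it alone.
- tomato_tin: Small tin, 57 mm wide and 72 mm high, loose on the table at the right; origin at the centre of its underside. Leave it alone.
Things that resemble listed ones, but are neither listed nor needed, are in the scene too. What is shaped like the garlic but pink or turquoise is not meant.

How it is judged:
By the outcome, as a careful person would: the job done as asked, in the order asked, and still so for the second after the job is handed in, with the robot touching nothing.
It also fails if it takes over 67 s, if anything falls off the work surface, if the arm or the gripper's body presses on something with over 40 N, if the wrist force passes 120 N, or if a joint passes its speed limit or range.

## Working session

There is one attempt and no reset: what is moved stays moved. The work goes in short steps, Python scripts to look and compute and a tool call to move; the robot and the scene stay as the last step left them, time stands still between calls to the robot, and variables do not carry over. Pictures are saved under pics/ and viewed, at most 10 in all, crops included, and the job is handed in when it is done.

Besides the shell and the picture viewer there is one more tool, called after "Emit:" as name([rows], argument=value, ...), one row to a line, values as JSON. carry_out: Moves the arm, as the interface text tells. Its arguments: {"type":"object","properties":{"steps":{"type":"array"}},"required":["steps"]}

```bash
mkdir -p pics; cat > h.py <<'E'
import numpy as np, cv2
from rig import state,get_image,job_done,trace
def ray(p,uv):
    K=np.array(p["intrinsics"]);V=np.array(p["view"]);R=V[:3,:3];c=-R.T@V[:3,3]
    d=R.T@np.linalg.inv(K)@[uv[0],uv[1],1.];return c,d
def atz(p,uv,z):
    c,d=ray(p,uv);return c+d*(z-c[2])/d[2]
def proj(p,X):
    V=np.array(p["view"]);q=V[:3,:3]@np.array(X)+V[:3,3];q=np.array(p["intrinsics"])@q;return q[:2]/q[2]
E
python3 - <<'E'
from h import *
np.set_printoptions(precision=3,suppress=True)
s=state();print(s["time"],s["position"],s["ee_rot"],s["contact_force"])
for n in("scene","top"):
    p=get_image(n);cv2.imwrite(f"pics/{n}0.png",p["color"]);V=np.array(p["view"]);print(n,-V[:3,:3].T@V[:3,3]);print(np.array(p["intrinsics"])[0])
    for l in("caddy","caddy_grip","stand_full","stand_empty","rail_full","rail_empty","lime","garlic","mug","honey_jar","tomato_tin"):
        print(l,[(np.round(d["uv"]),round(d["confidence"],2)) for d in trace(l,p)[:3]])
E
```

```text
0.0 [0.269 0.619 0.404] [[-0.917  0.398 -0.   ]
 [ 0.398  0.917 -0.001]
 [ 0.    -0.001 -1.   ]] [ 0.448 -0.366  0.572]
scene [ 0.054 -0.822  0.853]
[460.782   0.    321.646]
caddy [(array([346., 247.]), 0.81)]
caddy_grip [(array([350., 240.]), 0.97)]
stand_full [(array([378., 265.]), 0.69)]
stand_empty [(array([252., 188.]), 0.96)]
rail_full [(array([380., 266.]), 0.66)]
rail_empty [(array([252., 187.]), 0.89)]
lime [(array([337., 244.]), 0.48)]
garlic [(array([314., 315.]), 0.66), (array([301., 291.]), 0.59), (array([353., 262.]), 0.52)]
mug [(array([337., 183.]), 0.73), (array([240., 249.]), 0.65)]
honey_jar [(array([338., 186.]), 0.62), (array([238., 248.]), 0.51)]
tomato_tin [(array([415., 333.]), 0.66), (array([352., 260.]), 0.55)]
top [ 0.536 -0.108  1.213]
[390.901   0.    316.259]
caddy [(array([211., 202.]), 0.42)]
caddy_grip [(array([361., 194.]), 0.73)]
stand_full [(array([370., 184.]), 0.56)]
stand_empty [(array([208., 200.]), 0.73)]
rail_full [(array([372., 185.]), 0.74)]
rail_empty [(array([205., 202.]), 0.9)]
lime [(array([358., 200.]), 0.73), (array([345., 201.]), 0.67), (array([278., 260.]), 0.49)]
garlic [(array([343., 241.]), 0.7), (array([372., 251.]), 0.58)]
mug [(array([282., 260.]), 0.74)]
honey_jar [(array([277., 138.]), 0.57), (array([368., 201.]), 0.3)]
tomato_tin [(array([438., 207.]), 0.68)]
```

View pics/scene0.png

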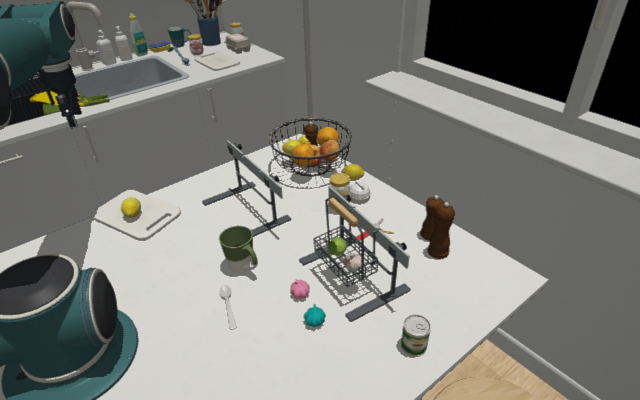

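View pics/top0.png

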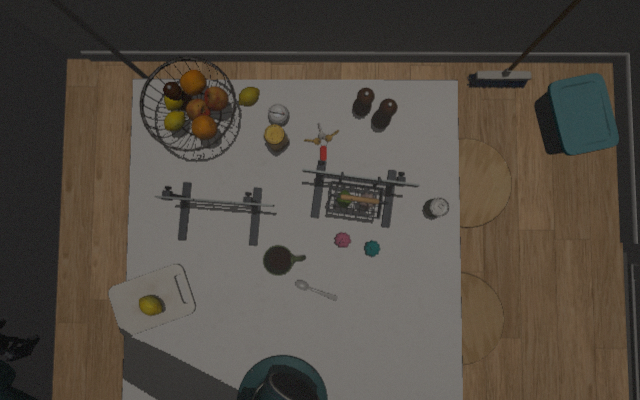

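Scene: the caddy hangs on the right stand (grip at about 345,210 scene; 360,198 top), and the empty stand is at left (252,185 scene; 212,203 top). Candidates for the grip and caddy: the wooden bar (345,210), the big fruit basket (310,150) and the cutting board (138,215). Garlic look-alikes: pink (300,289) and turquoise (315,316). By description I take the dark basket with the lime (338,246) and white garlic (353,262). A close crop of both stands follows as a check.

```bash
python3 - <<'E'
from h import *
np.set_printoptions(precision=4,suppress=True)
t=get_image("top");s=get_image("scene")
a=cv2.resize(t["color"][165:255,145:425],(800,257),interpolation=cv2.INTER_CUBIC)
a=np.clip(a.astype(float)*1.8,0,255).astype(np.uint8)
b=cv2.resize(s["color"][135:250,195:295],(295,340),interpolation=cv2.INTER_CUBIC)
c=cv2.resize(s["color"][185:320,295:415],(302,340),interpolation=cv2.INTER_CUBIC)
o=np.zeros((600,800,3),np.uint8);o[:257]=a;o[258:598,:295]=b;o[258:598,300:602]=c
cv2.imwrite("pics/crop1.png",o)
for n,p in(("top",t),("scene",s)):
  for l in("caddy_grip","rail_full","rail_empty"):
    r=trace(l,p)
    if r:
      m=r[0]["mask"].astype(np.uint8);print(n,l,m.sum(),cv2.minAreaRect(cv2.findNonZero(m)),r[0]["uv"])
E
```

```text
top caddy_grip 753 ((356.5, 198.0), (59.0, 40.0), 0.0) [359.7, 199.7]
top rail_full 1587 ((359.268310546875, 194.68418884277344), (115.97412109375, 57.980621337890625), 7.399595260620117) [366.2, 184.3]
top rail_empty 1381 ((212.78103637695312, 213.71188354492188), (108.27047729492188, 58.212432861328125), 5.477368354797363) [194.3, 202.3]
scene caddy_grip 1843 ((344.95025634765625, 240.44476318359375), (87.11407470703125, 60.13249969482422), 48.012786865234375) [348.9, 250.5]
scene rail_full 2279 ((352.0155029296875, 252.42652893066406), (131.19076538085938, 91.82432556152344), 49.807952880859375) [380.6, 262.8]
scene rail_empty 1839 ((251.4423370361328, 191.925048828125), (93.943359375, 70.83073425292969), 30.61860466003418) [253.2, 184.5]
```

View pics/crop1.png

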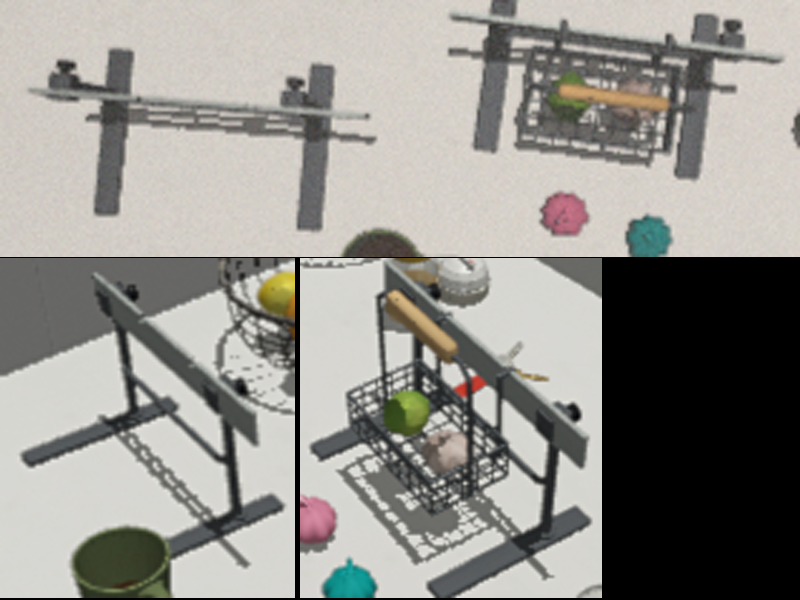

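The crop shows the dark wire caddy with the lime and white garlic under the wooden grip (crop 612,97), so the choice is confirmed. The empty bar's ends are at crop (30,92) and (369,117). Next I fit the stand poses.

```bash
cat > fit.py <<'E'
from h import *
from scipy.optimize import least_squares
np.set_printoptions(precision=4,suppress=True)
t=get_image("top");s=get_image("scene")
T=lambda x,y:(t,145+x/2.857,165+y/2.857)
B=lambda x,y:(s,195+x/2.95,135+(y-258)/2.957)
C=lambda x,y:(s,295+(x-300)/2.517,185+(y-258)/2.519)
Lb,Rb,LF,LK,RF,RK='Lb Rb LF LK RF RK'.split()
def pt(k,sh):
    if k[1]=='b':return [0,(158 if k[0]=='L' else -158)/1e3+sh,.175]
    return [-.122 if k[1]=='F' else .058,.11 if k[0]=='L' else -.11,.008]
def fit(obs,fixsh=False):
    def f(q):
        x,y,a,sh=q; sh=0 if fixsh else sh
        R=np.array([[np.cos(a),-np.sin(a),0],[np.sin(a),np.cos(a),0],[0,0,1]])
        return np.concatenate([proj(p,R@pt(k,sh)+[x,y,0])-[u-.5,v-.5] for k,(p,u,v) in obs])
    r=least_squares(f,[.5,.0,-.1,0],loss='soft_l1');print(r.x,np.round(f(r.x).reshape(-1,2),1).tolist());return r.x
fit([(Lb,T(30,92)),(Rb,T(369,117)),(LK,T(120,50)),(LF,T(106,214)),(RK,T(321,66)),(RF,T(311,230)),(Lb,B(95,275)),(Rb,B(257,437)),(LK,B(177,402)),(LF,B(25,460)),(RK,B(282,500))])
fit([(Lb,T(451,15)),(Rb,T(782,59)),(LF,T(487,150)),(RK,T(706,15)),(RF,T(689,178)),(Lb,C(386,262)),(Rb,C(587,432)),(LF,C(315,452)),(RK,C(585,517)),(RF,C(433,590))],True)
g=[atz(t,T(*q)[1:],.231) for q in((558,91),(667,103))];print(g,(g[0]+g[1])/2,"yaw",np.arctan2(*(g[0]-g[1])[:2]))
E
python3 fit.py
```

```text
[ 0.595   0.1926 -0.0689 -0.0246] [[0.5, -0.1], [-0.1, -0.1], [0.7, 0.2], [0.0, 0.9], [1.0, -0.2], [-0.4, 0.7], [0.5, -0.2], [0.1, -7.6], [-0.5, -0.7], [-0.0, -0.4], [-0.2, -0.6]]
[ 0.6587 -0.2198 -0.1287  0.    ] [[-0.8, -0.3], [0.9, -0.1], [-1.1, 0.9], [0.4, 0.0], [-0.8, 0.7], [-0.1, -0.5], [0.5, 2.3], [-0.2, -0.3], [0.3, -2.1], [0.5, 0.6]]
[array([ 0.6023, -0.1637,  0.231 ]), array([ 0.5922, -0.2596,  0.231 ])] [ 0.5972 -0.2116  0.231 ] yaw 0.1049359970279864
```

```bash
cat >> h.py <<'E'
def plan(target,yang,N,start=None):
    """rows to take the TCP to target with tool y at angle yang, in N rows (tool vertical)"""
    s=state();p=np.array(s["position"]);y=np.array(s["ee_rot"])[:,1];a=np.arctan2(y[1],y[0])
    if start is not None:p,a=np.array(start[:3]),start[3]
    d=(np.array(target)-p)/N;tu=-(yang-a)/N
    for i in range(N):
        Y=np.array([np.cos(a),np.sin(a),0]);X=np.array([-Y[1],Y[0],0])*1.
        X=np.cross(Y,[0,0,-1]);print([round(v,2) for v in (100*d@X,100*d@Y,-100*d[2])]+[round(tu,3)])
        a-=tu
def st():
    np.set_printoptions(precision=4,suppress=True)
    s=state();y=np.array(s["ee_rot"])[:,1];print(round(s["time"],2),np.array(s["position"]),"ya",round(np.arctan2(y[1],y[0]),4),"F",np.array(s["contact_force"]),"M",np.array(s["ft_torque"]),"w",round(s["gripper_width"],4),s["gripper_force"])
E
python3 - <<'E'
from h import *
st();plan([.598,-.212,.45],-.129,25)
E
```

```text
1.7 [0.269  0.6191 0.4047] ya 1.161 F [ 0.4328  0.6328 -0.1131] M [-0.005   0.01   -0.0099] w 0.0856 0.0
[np.float64(-2.53), np.float64(-2.52), np.float64(-0.18), np.float64(0.052)]
[np.float64(-2.66), np.float64(-2.39), np.float64(-0.18), np.float64(0.052)]
[np.float64(-2.78), np.float64(-2.25), np.float64(-0.18), np.float64(0.052)]
[np.float64(-2.89), np.float64(-2.1), np.float64(-0.18), np.float64(0.052)]
[np.float64(-3.0), np.float64(-1.95), np.float64(-0.18), np.float64(0.052)]
[np.float64(-3.09), np.float64(-1.8), np.float64(-0.18), np.float64(0.052)]
[np.float64(-3.18), np.float64(-1.63), np.float64(-0.18), np.float64(0.052)]
[np.float64(-3.26), np.float64(-1.47), np.float64(-0.18), np.float64(0.052)]
[np.float64(-3.33), np.float64(-1.3), np.float64(-0.18), np.float64(0.052)]
[np.float64(-3.39), np.float64(-1.12), np.float64(-0.18), np.float64(0.052)]
[np.float64(-3.45), np.float64(-0.95), np.float64(-0.18), np.float64(0.052)]
[np.float64(-3.49), np.float64(-0.77), np.float64(-0.18), np.float64(0.052)]
[np.float64(-3.53), np.float64(-0.59), np.float64(-0.18), np.float64(0.052)
[... 213 characters left out ...]
np.float64(0.052)]
[np.float64(-3.57), np.float64(0.15), np.float64(-0.18), np.float64(0.052)]
[np.float64(-3.56), np.float64(0.33), np.float64(-0.18), np.float64(0.052)]
[np.float64(-3.54), np.float64(0.52), np.float64(-0.18), np.float64(0.052)]
[np.float64(-3.51), np.float64(0.7), np.float64(-0.18), np.float64(0.052)]
[np.float64(-3.47), np.float64(0.88), np.float64(-0.18), np.float64(0.052)]
[np.float64(-3.42), np.float64(1.06), np.float64(-0.18), np.float64(0.052)]
[np.float64(-3.36), np.float64(1.23), np.float64(-0.18), np.float64(0.052)]
[np.float64(-3.29), np.float64(1.4), np.float64(-0.18), np.float64(0.052)]
[np.float64(-3.21), np.float64(1.57), np.float64(-0.18), np.float64(0.052)]
```

Emit:
carry_out([
  [-2.5,-2.5,-0.2,0.052,8],
  [-2.7,-2.4,-0.2,0.052,8],
  [-2.8,-2.2,-0.2,0.052,8],
  [-2.9,-2.1,-0.2,0.052,8],
  [-3.0,-2.0,-0.2,0.052,8],
])

```text
time: 2.2
position: [0.3353, 0.4515, 0.4148]
ee_rot: [[-0.783, 0.622, 0.0], [0.622, 0.783, 0.0], [-0.0, 0.0, -1.0]]
contact_force: [1.1, 0.1, 0.2]
gripper_width: 0.0799
gripper_force: 0.0
```

Emit:
carry_out([
  [-3.1,-1.8,-0.2,0.052,6],
  [-3.2,-1.6,-0.2,0.052,6],
  [-3.3,-1.5,-0.2,0.052,6],
  [-3.3,-1.3,-0.2,0.052,6],
  [-3.4,-1.1,-0.2,0.052,6],
])

```text
time: 2.7
position: [0.401, 0.2849, 0.425]
ee_rot: [[-0.596, 0.803, 0.0], [0.803, 0.596, 0.0], [-0.0, 0.0, -1.0]]
contact_force: [-0.0, 0.6, 0.1]
gripper_width: 0.0597
gripper_force: 0.0
```

```bash
python3 - <<'E'
from h import *
st()
w=get_image("wrist");cv2.imwrite("pics/w1.png",w["color"]);print(w["intrinsics"],w["view"])
st();plan([.598,-.212,.45],-.129,15)
E
```

```text
2.7 [0.401  0.2849 0.425 ] ya 0.639 F [-0.0391  0.5561  0.1421] M [-0.0484 -0.0535  0.0678] w 0.0597 0.0
[[309.7069   0.     318.6541]
 [  0.     309.7069 200.9481]
 [  0.       0.       1.    ]] [[ 0.8027  0.5963  0.0014 -0.4915]
 [ 0.5695 -0.7673  0.2949 -0.054 ]
 [ 0.1769 -0.236  -0.9555  0.3953]
 [ 0.      0.      0.      1.    ]]
2.75 [0.4022 0.2818 0.4255] ya 0.6339 F [ 2.2734 -1.1923  1.503 ] M [ 0.0201 -0.0442 -0.019 ] w 0.0598 0.0
[np.float64(-3.43), np.float64(-0.9), np.float64(-0.16), np.float64(0.051)]
[np.float64(-3.47), np.float64(-0.72), np.float64(-0.16), np.float64(0.051)]
[np.float64(-3.5), np.float64(-0.55), np.float64(-0.16), np.float64(0.051)]
[np.float64(-3.52), np.float64(-0.37), np.float64(-0.16), np.float64(0.051)]
[np.float64(-3.54), np.float64(-0.19), np.float64(-0.16), np.float64(0.051)]
[np.float64(-3.54), np.float64(-0.01), np.float64(-0.16), np.float64(0.051)]
[np.float64(-3.54), np.float64(0.17), np.float64(-0.16), np.float64(0.051)]
[np.float64(-3.52), np.float64(0.35), np.float64(-0.16), np.float64(0.051)]
[np.float64(-3.5), np.float64(0.53), np.float64(-0.16), np.float64(0.051)]
[np.float64(-3.47), np.float64(0.71), np.float64(-0.16), np.float64(0.051)]
[np.float64(-3.43), np.float64(0.88), np.float64(-0.16), np.float64(0.051)]
[np.float64(-3.38), np.float64(1.06), np.float64(-0.16), np.float64(0.051)]
[np.float64(-3.32), np.float64(1.23), np.float64(-0.16), np.float64(0.051)]
[np.float64(-3.26), np.float64(1.39), np.float64(-0.16), np.float64(0.051)]
[np.float64(-3.18), np.float64(1.56), np.float64(-0.16), np.float64(0.051)]
```

View pics/w1.png

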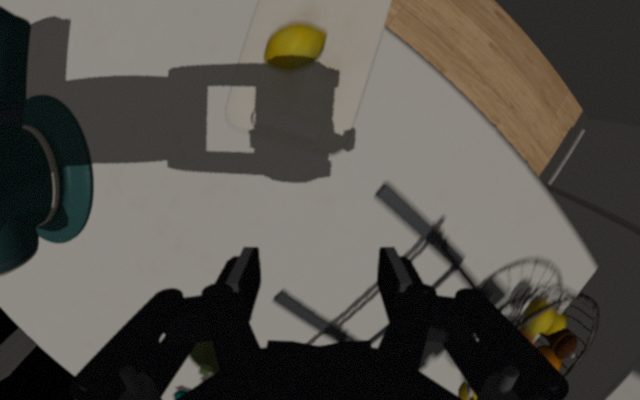

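The wrist picture shows the empty stand's feet at (390,195) and (280,295) with the bar hidden behind the fingers, so it does not help. I go on to the grip.

Emit:
carry_out([
  [-3.4,-0.9,-0.2,0.051,6],
  [-3.5,-0.7,-0.2,0.051,6],
  [-3.5,-0.5,-0.2,0.051,6],
  [-3.5,-0.4,-0.2,0.051,6],
  [-3.5,-0.2,-0.2,0.051,6],
])

```text
time: 3.25
position: [0.4673, 0.1213, 0.435]
ee_rot: [[-0.375, 0.927, 0.001], [0.927, 0.375, 0.0], [-0.0, 0.001, -1.0]]
contact_force: [0.7, 0.6, -0.1]
gripper_width: 0.06
gripper_force: 0.0
```

Emit:
carry_out([
  [-3.5,0,-0.1,0.051,6],
  [-3.5,0.2,-0.1,0.051,6],
  [-3.5,0.4,-0.1,0.051,6],
  [-3.5,0.5,-0.1,0.051,6],
  [-3.5,0.7,-0.1,0.051,6],
])

```text
time: 3.75
position: [0.5338, -0.0421, 0.4399]
ee_rot: [[-0.128, 0.992, 0.0], [0.992, 0.128, -0.0], [-0.0, 0.0, -1.0]]
contact_force: [1.1, 0.5, -0.1]
gripper_width: 0.0599
gripper_force: 0.0
```

Emit:
carry_out([
  [-3.4,0.9,-0.2,0.051,6],
  [-3.4,1.1,-0.2,0.051,6],
  [-3.3,1.2,-0.2,0.051,6],
  [-3.3,1.4,-0.2,0.051,6],
  [-3.2,1.5,-0.2,0.051,6],
])

```text
time: 4.25
position: [0.5998, -0.2066, 0.4498]
ee_rot: [[0.126, 0.992, 0.0], [0.992, -0.126, -0.0], [-0.0, 0.0, -1.0]]
contact_force: [0.4, -0.2, -0.2]
gripper_width: 0.0606
gripper_force: 0.0
```

```bash
python3 - <<'E'
from h import *
w=get_image("wrist");t=get_image("top");s=get_image("scene")
o=np.zeros((600,800,3),np.uint8)
o[:300,:480]=cv2.resize(w["color"],(480,300))
o[:300,480:]=cv2.resize(s["color"][150:300,290:450],(320,300))
o[300:,:800]=cv2.resize(t["color"][140:230,290:410],(800,600))[150:450]
cv2.imwrite("pics/w2.png",o)
st();plan([.598,-.212,.375],-.129,4)
E
```

```text
4.4 [ 0.5998 -0.2067  0.449 ] ya -0.1261 F [ 0.0497  0.932  -0.5306] M [ 0.0287  0.0368 -0.0491] w 0.0603 0.0
[np.float64(-0.14), np.float64(-0.03), np.float64(1.85), np.float64(0.001)]
[np.float64(-0.14), np.float64(-0.03), np.float64(1.85), np.float64(0.001)]
[np.float64(-0.14), np.float64(-0.03), np.float64(1.85), np.float64(0.001)]
[np.float64(-0.14), np.float64(-0.03), np.float64(1.85), np.float64(0.001)]
```

View pics/w2.png

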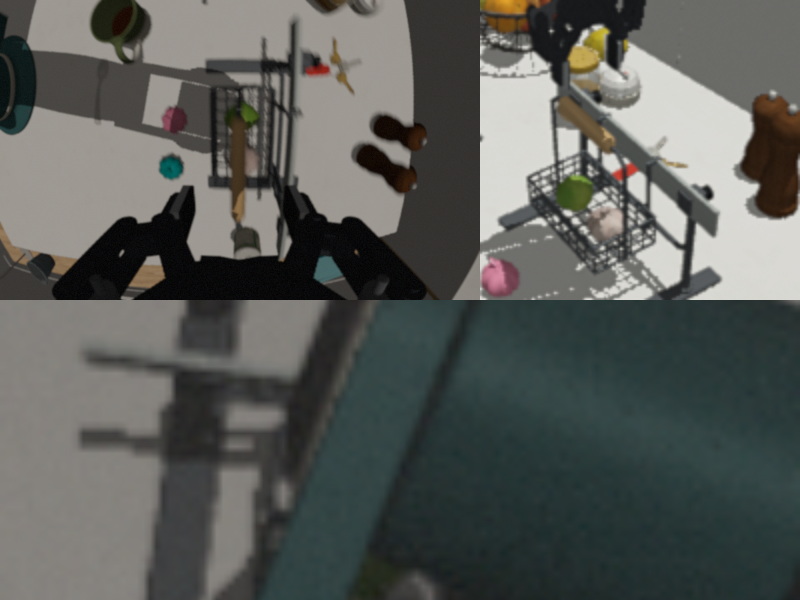

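The grip sits midway between the fingers (wrist 238,175) and the stand is undisturbed. I descend and close.

Emit:
carry_out([
  [-0.25,-0.05,2,0.003,5],
  [-0.25,-0.05,2,0,5],
  [0,0,2,0,5],
  [0,0,1,0,5],
  [0,0,0.4,0,5],
])

```text
time: 4.9
position: [0.5977, -0.2092, 0.375]
ee_rot: [[0.126, 0.992, -0.001], [0.992, -0.126, 0.0], [0.0, -0.001, -1.0]]
contact_force: [-0.2, -0.1, -0.1]
gripper_width: 0.05
gripper_force: 0.0
```

Emit:
carry_out([
  [0,0,0,0,1],
  [0,0,0,0,1],
  [0,0,0,0,0.5],
  [0,0,0,0,0.5],
  [0,0,0,0,0.5],
])

```text
time: 5.4
position: [0.598, -0.21, 0.3776]
ee_rot: [[0.127, 0.992, 0.003], [0.992, -0.127, -0.001], [-0.001, 0.003, -1.0]]
contact_force: [-0.2, 0.7, 6.0]
gripper_width: 0.0129
gripper_force: 58.4
```

Emit:
carry_out([
  [0,0,0,0,0.5],
  [0,0,0,0,0.5],
  [0,0,0,0,0.5],
])

```text
time: 5.7
position: [0.598, -0.21, 0.3776]
ee_rot: [[0.127, 0.992, 0.003], [0.992, -0.127, -0.001], [-0.001, 0.003, -1.0]]
contact_force: [-1.0, 1.0, 5.0]
gripper_width: 0.0125
gripper_force: 58.4
```

```bash
python3 - <<'E'
from h import *
st()
E
```

```text
5.7 [ 0.598  -0.21    0.3776] ya -0.1269 F [-1.0063  1.0087  5.0189] M [-0.0271 -0.4197 -0.0229] w 0.0125 58.413122870918954
```

Emit:
carry_out([
  [0,0,-0.5,0,0.5],
  [0,0,-0.8,0,0.5],
  [0,0,-1,0,0.5],
  [0,0,-1,0,0.5],
  [0,0,-1.5,0,0.5],
])

```text
time: 6.2
position: [0.5977, -0.21, 0.4242]
ee_rot: [[0.127, 0.992, -0.001], [0.992, -0.127, 0.0], [0.0, -0.001, -1.0]]
contact_force: [0.7, -0.7, -4.4]
gripper_width: 0.0131
gripper_force: 59.6
```

Emit:
carry_out([
  [0,0,-2,0,0.5],
  [0,0,-2,0,0.5],
  [0,0,-2,0,0.5],
  [0,0,-2,0,0.5],
  [0,0,-1.5,0,0.5],
])

```text
time: 6.7
position: [0.5975, -0.2099, 0.5211]
ee_rot: [[0.127, 0.992, 0.001], [0.992, -0.127, -0.001], [-0.0, 0.001, -1.0]]
contact_force: [1.2, -0.3, -5.6]
gripper_width: 0.013
gripper_force: 59.6
```

```bash
cat >> h.py <<'E'
S=np.array([.595,.1926]);SA=-.0689
def w2s(xy):
    c,s=np.cos(SA),np.sin(SA);d=np.array(xy[:2])-S;return np.array([c*d[0]+s*d[1],-s*d[0]+c*d[1]])
def s2w(q):
    c,s=np.cos(SA),np.sin(SA);return S+np.array([c*q[0]-s*q[1],s*q[0]+c*q[1]])
E
python3 - <<'E'
from h import *
st()
t=get_image("top");s=get_image("scene")
print("mug",atz(t,(277,260),.099),w2s(atz(t,(277,260),.099)), "jar",atz(t,(276,131),.109))
o=np.zeros((400,800,3),np.uint8);o[:,:]=cv2.resize(s["color"][100:300,150:550],(800,400));cv2.imwrite("pics/l.png",o)
q=s2w([-.073,-.015]);print(q);plan([*q,.52],SA,16)
E
```

```text
6.7 [ 0.5975 -0.2099  0.5211] ya -0.127 F [ 1.1893 -0.2646 -5.5831] M [ 0.0211 -0.0129 -0.0077] w 0.013 59.60253417491913
mug [0.4312 0.0075 0.099 ] [-0.1507 -0.1959] jar [0.7983 0.0135 0.109 ]
[0.5211 0.1827]
[np.float64(2.37), np.float64(-0.78), np.float64(0.01), np.float64(-0.004)]
[np.float64(2.38), np.float64(-0.78), np.float64(0.01), np.float64(-0.004)]
[np.float64(2.38), np.float64(-0.77), np.float64(0.01), np.float64(-0.004)]
[np.float64(2.38), np.float64(-0.76), np.float64(0.01), np.float64(-0.004)]
[np.float64(2.38), np.float64(-0.75), np.float64(0.01), np.float64(-0.004)]
[np.float64(2.39), np.float64(-0.74), np.float64(0.01), np.float64(-0.004)]
[np.float64(2.39), np.float64(-0.73), np.float64(0.01), np.float64(-0.004)]
[np.float64(2.39), np.float64(-0.72), np.float64(0.01), np.float64(-0.004)]
[np.float64(2.39), np.float64(-0.72), np.float64(0.01), np.float64(-0.004)]
[np.float64(2.4), np.float64(-0.71), np.float64(0.01), np.float64(-0.004)]
[np.float64(2.4), np.float64(-0.7), np.float64(0.01), np.float64(-0.004)]
[np.float64(2.4), np.float64(-0.69), np.float64(0.01), np.float64(-0.004)]
[np.float64(2.4), np.float64(-0.68), np.float64(0.01), np.float64(-0.004)]
[np.float64(2.41), np.float64(-0.67), np.float64(0.01), np.float64(-0.004)]
[np.float64(2.41), np.float64(-0.66), np.float64(0.01), np.float64(-0.004)]
[np.float64(2.41), np.float64(-0.65), np.float64(0.01), np.float64(-0.004)]
```

View pics/l.png

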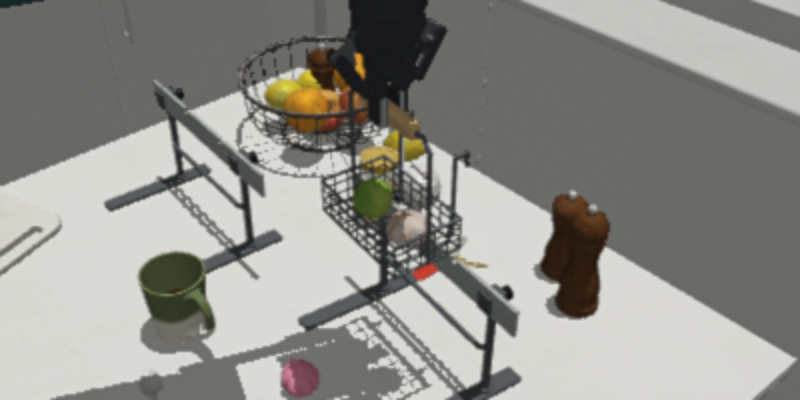

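The caddy hangs level in the grip (crop 400,120) with the lime and garlic in it, clear of its stand. I carry it across.

Emit:
carry_out([
  [1,-0.3,0,0,0.5],
  [2,-0.7,0,-0.004,0.5],
  [2.4,-0.8,0,-0.004,0.5],
  [2.4,-0.8,0,-0.004,0.5],
  [2.4,-0.8,0,-0.004,0.5],
])

```text
time: 7.3
position: [0.5757, -0.1024, 0.5176]
ee_rot: [[0.11, 0.994, -0.001], [0.994, -0.11, 0.001], [0.001, -0.001, -1.0]]
contact_force: [1.0, -0.5, -4.7]
gripper_width: 0.0129
gripper_force: 59.6
```

Emit:
carry_out([
  [2.4,-0.8,0,-0.004,0.5],
  [2.4,-0.7,0,-0.004,0.5],
  [2.4,-0.7,0,-0.004,0.5],
  [2.4,-0.7,0,-0.004,0.5],
  [2.4,-0.7,0,-0.004,0.5],
])

```text
time: 7.8
position: [0.5519, 0.0206, 0.5177]
ee_rot: [[0.09, 0.996, -0.001], [0.996, -0.09, 0.0], [0.0, -0.001, -1.0]]
contact_force: [0.7, -0.2, -4.8]
gripper_width: 0.0126
gripper_force: 59.6
```

Emit:
carry_out([
  [2.4,-0.7,0,-0.004,0.5],
  [2.4,-0.7,0,-0.004,0.5],
  [2.4,-0.7,0,-0.004,0.5],
  [2.4,-0.7,0,-0.004,0.5],
  [2.4,-0.7,0,-0.004,0.5],
])

```text
time: 8.3
position: [0.5267, 0.1429, 0.5177]
ee_rot: [[0.07, 0.998, -0.001], [0.998, -0.07, -0.0], [-0.0, -0.001, -1.0]]
contact_force: [0.3, 0.0, -5.2]
gripper_width: 0.0128
gripper_force: 59.6
```

Emit:
carry_out([
  [2,-0.6,0,-0.002,0.5],
  [1,-0.3,0,0,0.5],
  [0,0,0,0,0.5],
])

```text
time: 8.6
position: [0.5203, 0.1729, 0.5181]
ee_rot: [[0.067, 0.998, -0.001], [0.998, -0.067, -0.0], [-0.0, -0.001, -1.0]]
contact_force: [0.8, -0.2, -4.7]
gripper_width: 0.0126
gripper_force: 59.6
```

```bash
python3 - <<'E'
from h import *
st();print(w2s(state()["position"]))
w=get_image("wrist");t=get_image("top");s=get_image("scene")
o=np.zeros((600,800,3),np.uint8)
o[:300,:400]=cv2.resize(w["color"][:,53:587],(400,300))
o[:300,400:]=cv2.resize(s["color"][80:230,160:360],(400,300))
o[300:,:800]=cv2.resize(t["color"][150:270,130:290],(800,600))[150:450]
cv2.imwrite("pics/w3.png",o)
q=s2w([-.073,-.015]);plan([*q,.412],SA,6)
E
```

```text
8.6 [0.5203 0.1729 0.5181] ya -0.067 F [ 0.7959 -0.1605 -4.6838] M [ 0.1145 -0.0353  0.0216] w 0.0126 59.60081219673157
[-0.0731 -0.0248]
[np.float64(0.19), np.float64(-0.01), np.float64(1.77), np.float64(-0.0)]
[np.float64(0.19), np.float64(-0.01), np.float64(1.77), np.float64(-0.0)]
[np.float64(0.19), np.float64(-0.01), np.float64(1.77), np.float64(-0.0)]
[np.float64(0.19), np.float64(-0.01), np.float64(1.77), np.float64(-0.0)]
[np.float64(0.19), np.float64(-0.01), np.float64(1.77), np.float64(-0.0)]
[np.float64(0.19), np.float64(-0.01), np.float64(1.77), np.float64(-0.0)]
```

View pics/w3.png

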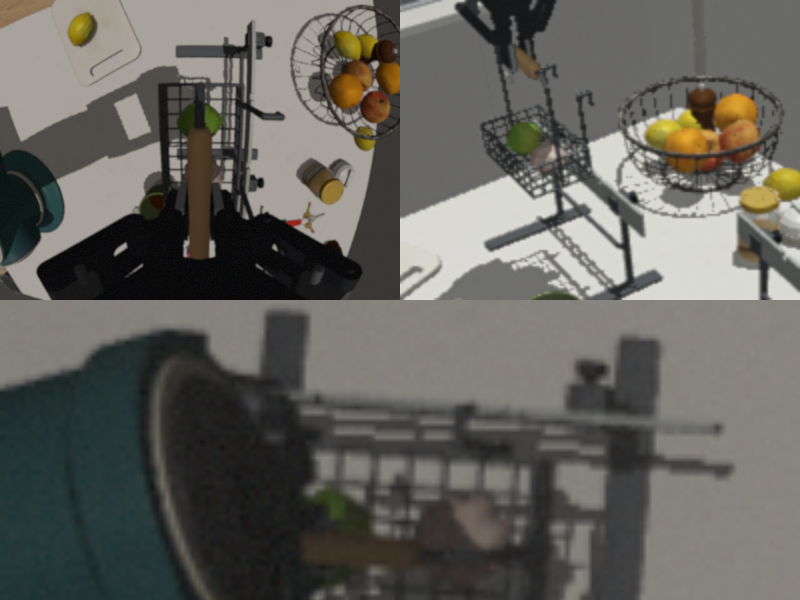

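The caddy is level with its hooks just in front of the bar (wrist crop 275,115). Next I descend with the lips above the bar, then move forward to feel the uprights touch.

Emit:
carry_out([
  [0.3,0,2,0.002,0.5],
  [0.4,0,2.5,0,0.5],
  [0.4,0,2.5,0,0.5],
  [0,0,2.3,0,0.5],
  [0,0,1.3,0,0.5],
])

```text
time: 9.25
position: [0.522, 0.1817, 0.4106]
ee_rot: [[0.072, 0.997, -0.002], [0.997, -0.072, -0.001], [-0.001, -0.002, -1.0]]
contact_force: [-0.9, 0.8, -4.6]
gripper_width: 0.0128
gripper_force: 59.6
```

Emit:
carry_out([
  [0,0.4,0,0,0.5],
  [0,0.3,0,0,0.5],
  [0,0.2,0,0,0.5],
  [0,0,0,0,0.5],
])

```text
time: 9.65
position: [0.5313, 0.1818, 0.4137]
ee_rot: [[0.071, 0.997, 0.001], [0.997, -0.071, 0.0], [0.0, 0.001, -1.0]]
contact_force: [-0.4, 0.3, -5.8]
gripper_width: 0.0126
gripper_force: 59.7
```

```bash
python3 - <<'E'
from h import *
st();print(w2s(state()["position"]))
E
```

```text
9.65 [0.5313 0.1818 0.4137] ya -0.0712 F [-0.3554  0.2924 -5.7781] M [-0.0591  0.0802 -0.0213] w 0.0126 59.669069051742554
[-0.0628 -0.0152]
```

Emit:
carry_out([
  [0,0.1,0,0,0.5],
  [0,0.1,0,0,0.5],
  [0,0,0,0,0.5],
])

```text
time: 9.95
position: [0.533, 0.1817, 0.4128]
ee_rot: [[0.071, 0.997, 0.0], [0.997, -0.071, 0.0], [0.0, 0.0, -1.0]]
contact_force: [0.1, -0.6, -5.7]
gripper_width: 0.0127
gripper_force: 59.7
```

Emit:
carry_out([
  [0,0.1,0,0,0.5],
  [0,0,0,0,0.5],
])

```text
time: 10.15
position: [0.5339, 0.1817, 0.4127]
ee_rot: [[0.071, 0.997, 0.0], [0.997, -0.071, -0.0], [-0.0, 0.0, -1.0]]
contact_force: [-0.3, 0.4, -5.5]
gripper_width: 0.013
gripper_force: 59.7
```

Emit:
carry_out([
  [0,0.1,0,0,0.5],
  [0,0,0,0,0.5],
])

```text
time: 10.35
position: [0.535, 0.1815, 0.4127]
ee_rot: [[0.071, 0.997, -0.0], [0.997, -0.071, -0.0], [-0.0, -0.0, -1.0]]
contact_force: [1.5, 0.1, -5.8]
gripper_width: 0.0127
gripper_force: 59.7
```

Emit:
carry_out([
  [0,0.1,0,0,0.5],
  [0,0,0,0,0.5],
])

```text
time: 10.55
position: [0.536, 0.1815, 0.4127]
ee_rot: [[0.071, 0.997, -0.0], [0.997, -0.071, -0.0], [-0.0, -0.0, -1.0]]
contact_force: [-0.4, -0.3, -5.5]
gripper_width: 0.0126
gripper_force: 59.6
```

Emit:
carry_out([
  [0,0.1,0,0,0.5],
  [0,0,0,0,0.5],
])

```text
time: 10.75
position: [0.5368, 0.1814, 0.4127]
ee_rot: [[0.071, 0.997, -0.001], [0.997, -0.071, -0.0], [-0.0, -0.001, -1.0]]
contact_force: [-2.6, -0.1, -3.2]
gripper_width: 0.0126
gripper_force: 59.6
```

Emit:
carry_out([
  [0,0.1,0,0,0.5],
  [0,0,0,0,0.5],
])

```text
time: 10.95
position: [0.5378, 0.1814, 0.4127]
ee_rot: [[0.071, 0.997, -0.001], [0.997, -0.071, 0.0], [-0.0, -0.001, -1.0]]
contact_force: [-4.6, -0.5, -3.6]
gripper_width: 0.013
gripper_force: 59.7
```

Emit:
carry_out([
  [0,0.1,0,0,0.5],
  [0,0,0,0,0.5],
])

```text
time: 11.15
position: [0.5387, 0.1814, 0.4128]
ee_rot: [[0.071, 0.997, -0.001], [0.997, -0.071, 0.0], [0.0, -0.001, -1.0]]
contact_force: [-7.1, 0.1, -2.2]
gripper_width: 0.0128
gripper_force: 59.7
```

```bash
python3 - <<'E'
from h import *
st();print(w2s(state()["position"]))
E
```

```text
11.15 [0.5387 0.1814 0.4128] ya -0.0708 F [-7.1487  0.1195 -2.1905] M [0.0418 1.5614 0.0336] w 0.0128 59.74602162837982
[-0.0554 -0.0151]
```

Emit:
carry_out([
  [0,-0.3,0,0,0.5],
  [0,-0.23,0,0,0.5],
  [0,0,0.8,0,0.5],
  [0,0,0.8,0,0.5],
  [0,0,0,0,0.5],
])

```text
time: 11.65
position: [0.5335, 0.1816, 0.3948]
ee_rot: [[0.071, 0.997, -0.002], [0.997, -0.071, -0.001], [-0.001, -0.002, -1.0]]
contact_force: [-0.5, -1.4, -5.4]
gripper_width: 0.0128
gripper_force: 59.3
```

```bash
python3 - <<'E'
from h import *
st();print(w2s(state()["position"]))
E
```

```text
11.65 [0.5335 0.1816 0.3948] ya -0.071 F [-0.5162 -1.4081 -5.4322] M [ 0.0019  0.0614 -0.0737] w 0.0128 59.339244961738586
[-0.0606 -0.0152]
```

Emit:
carry_out([
  [0,0,0.4,0,0.5],
  [0,0,0.2,0,0.5],
  [0,0,0,0,0.5],
])

```text
time: 11.95
position: [0.5336, 0.1816, 0.3904]
ee_rot: [[0.071, 0.997, -0.0], [0.997, -0.071, -0.0], [-0.0, -0.0, -1.0]]
contact_force: [0.4, 0.4, -5.6]
gripper_width: 0.013
gripper_force: 59.4
```

Emit:
carry_out([
  [0,0,0.15,0,0.5],
  [0,0,0,0,0.5],
])

```text
time: 12.15
position: [0.5336, 0.1817, 0.3891]
ee_rot: [[0.071, 0.997, -0.0], [0.997, -0.071, 0.0], [0.0, -0.0, -1.0]]
contact_force: [0.5, 0.5, -5.3]
gripper_width: 0.013
gripper_force: 59.4
```

Emit:
carry_out([
  [0,0,0.15,0,0.5],
  [0,0,0,0,0.5],
])

```text
time: 12.35
position: [0.5336, 0.1817, 0.3876]
ee_rot: [[0.071, 0.997, -0.0], [0.997, -0.071, -0.0], [-0.0, -0.0, -1.0]]
contact_force: [0.3, -0.9, -5.0]
gripper_width: 0.0125
gripper_force: 59.3
```

Emit:
carry_out([
  [0,0,0.15,0,0.5],
  [0,0,0,0,0.5],
])

```text
time: 12.55
position: [0.5336, 0.1816, 0.386]
ee_rot: [[0.071, 0.997, -0.0], [0.997, -0.071, -0.0], [-0.0, -0.0, -1.0]]
contact_force: [0.3, 0.0, -6.0]
gripper_width: 0.0126
gripper_force: 59.3
```

Emit:
carry_out([
  [0,0,0.1,0,0.5],
  [0,0,0,0,0.5],
])

```text
time: 12.75
position: [0.5336, 0.1816, 0.3853]
ee_rot: [[0.071, 0.997, 0.0], [0.997, -0.071, -0.0], [-0.0, 0.0, -1.0]]
contact_force: [-0.5, -1.3, -3.9]
gripper_width: 0.0123
gripper_force: 59.6
```

Emit:
carry_out([
  [0,0,0.1,0,0.5],
  [0,0,0,0,0.5],
])

```text
time: 12.95
position: [0.5336, 0.1815, 0.3846]
ee_rot: [[0.071, 0.997, 0.001], [0.997, -0.071, -0.0], [-0.0, 0.001, -1.0]]
contact_force: [-0.3, -2.7, -0.6]
gripper_width: 0.0129
gripper_force: 60.2
```

Emit:
carry_out([
  [0,0,0.1,0,0.5],
  [0,0,0,0,0.5],
])

```text
time: 13.15
position: [0.5337, 0.1815, 0.3835]
ee_rot: [[0.071, 0.997, 0.001], [0.997, -0.071, -0.0], [-0.0, 0.001, -1.0]]
contact_force: [1.2, -4.8, 1.5]
gripper_width: 0.0128
gripper_force: 60.6
```

Emit:
carry_out([
  [-0.1,0,-0.05,0,0.5],
  [0,0,0,0,0.5],
])

```text
time: 13.35
position: [0.5335, 0.1806, 0.3834]
ee_rot: [[0.071, 0.997, -0.0], [0.997, -0.071, 0.0], [0.0, -0.0, -1.0]]
contact_force: [1.3, -2.5, -2.4]
gripper_width: 0.013
gripper_force: 59.7
```

Emit:
carry_out([
  [-0.1,0,0,0,0.5],
  [0,0,0,0,0.5],
])

```text
time: 13.55
position: [0.5334, 0.1797, 0.3833]
ee_rot: [[0.071, 0.997, -0.001], [0.997, -0.071, 0.0], [0.0, -0.001, -1.0]]
contact_force: [1.8, 0.0, -5.8]
gripper_width: 0.0128
gripper_force: 59.4
```

Emit:
carry_out([
  [-0.1,0,0,0,0.5],
  [0,0,0,0,0.5],
])

```text
time: 13.75
position: [0.5334, 0.1787, 0.3835]
ee_rot: [[0.071, 0.997, -0.0], [0.997, -0.071, 0.0], [-0.0, -0.0, -1.0]]
contact_force: [1.0, -0.1, -5.9]
gripper_width: 0.0131
gripper_force: 59.3
```

Emit:
carry_out([
  [-0.1,0,0,0,0.5],
  [0,0,0,0,0.5],
])

```text
time: 13.95
position: [0.5333, 0.1776, 0.3837]
ee_rot: [[0.071, 0.997, -0.0], [0.997, -0.071, -0.0], [-0.0, -0.0, -1.0]]
contact_force: [0.9, 0.4, -5.1]
gripper_width: 0.0126
gripper_force: 59.3
```

Emit:
carry_out([
  [0.1,0,0.1,0,0.5],
  [0,0,0.1,0,0.5],
  [0,0,0,0,0.5],
])

```text
time: 14.25
position: [0.5334, 0.1787, 0.3815]
ee_rot: [[0.071, 0.997, -0.0], [0.997, -0.071, -0.0], [-0.0, -0.0, -1.0]]
contact_force: [0.8, -1.0, -6.5]
gripper_width: 0.0127
gripper_force: 59.3
```

Emit:
carry_out([
  [0,0,0.1,0,0.5],
  [0,0,0,0,0.5],
])

```text
time: 14.45
position: [0.5334, 0.1787, 0.3806]
ee_rot: [[0.071, 0.997, -0.0], [0.997, -0.071, -0.0], [-0.0, -0.0, -1.0]]
contact_force: [0.5, 0.9, -6.1]
gripper_width: 0.013
gripper_force: 59.3
```

Emit:
carry_out([
  [0,0,0.1,0,0.5],
  [0,0,0,0,0.5],
])

```text
time: 14.65
position: [0.5334, 0.1786, 0.3795]
ee_rot: [[0.071, 0.997, -0.0], [0.997, -0.071, -0.0], [-0.0, -0.0, -1.0]]
contact_force: [1.4, -0.5, -5.4]
gripper_width: 0.0128
gripper_force: 59.3
```

```bash
python3 - <<'E'
from h import *
st();print(w2s(state()["position"]))
E
```

```text
14.65 [0.5334 0.1786 0.3795] ya -0.071 F [ 1.4496 -0.4564 -5.3575] M [-0.0203 -0.0931  0.0359] w 0.0128 59.34392988681793
[-0.0605 -0.0182]
```

Emit:
carry_out([
  [0,0,0.1,0,0.5],
  [0,0,0,0,0.5],
])

```text
time: 14.85
position: [0.5333, 0.1787, 0.3791]
ee_rot: [[0.071, 0.997, 0.0], [0.997, -0.071, 0.0], [0.0, 0.0, -1.0]]
contact_force: [-3.7, 0.1, 0.6]
gripper_width: 0.0127
gripper_force: 60.2
```

Emit:
carry_out([
  [0,0,0.1,0,0.5],
  [0,0,0,0,0.5],
])

```text
time: 15.05
position: [0.5332, 0.1787, 0.3787]
ee_rot: [[0.071, 0.997, 0.001], [0.997, -0.071, 0.0], [0.0, 0.001, -1.0]]
contact_force: [-5.7, -1.0, 6.6]
gripper_width: 0.0129
gripper_force: 61.2
```

```bash
python3 - <<'E'
from h import *
st();print(w2s(state()["position"]))
s=get_image("scene");w=get_image("wrist")
o=np.zeros((400,800,3),np.uint8);o[:,:500]=cv2.resize(s["color"][110:230,180:330],(500,400),interpolation=cv2.INTER_CUBIC)
o[:,500:]=cv2.resize(w["color"][0:300,250:475],(300,400));cv2.imwrite("pics/d.png",o)
E
```

```text
15.05 [0.5332 0.1787 0.3787] ya -0.071 F [-5.7252 -1.0347  6.6176] M [-0.1286  0.7036 -0.0487] w 0.0129 61.20097875595093
[-0.0607 -0.0181]
```

View pics/d.png

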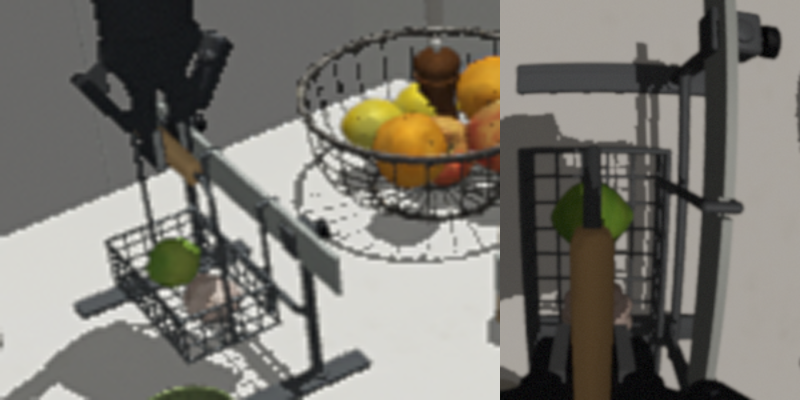

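The picture shows both hooks over the bar ((268,205) in the scene crop, (720,207) in the wrist crop), and the force is firm 6.8 mm below the edge, so they have bottomed in the notches. I release.

Emit:
carry_out([
  [0,0,-0.05,0,0.5],
  [0,0,0,0,1.8],
  [0,0,0,0,2.4],
  [0,0,0,0,3.2],
  [0,0,0,0,4.5],
])

```text
time: 15.65
position: [0.5334, 0.1786, 0.3781]
ee_rot: [[0.071, 0.997, 0.0], [0.997, -0.071, -0.0], [-0.0, 0.0, -1.0]]
contact_force: [-0.5, -0.1, -0.2]
gripper_width: 0.0446
gripper_force: 0.0
```

Emit:
carry_out([
  [0,0,0,0,5],
  [0,0,0,0,5],
  [0,0,-1,0,5],
  [0,0,-1,0,5],
  [0,0,-2,0,5],
])

```text
time: 16.15
position: [0.5333, 0.1786, 0.4185]
ee_rot: [[0.071, 0.997, -0.001], [0.997, -0.071, -0.0], [-0.0, -0.001, -1.0]]
contact_force: [-0.8, 0.2, -0.2]
gripper_width: 0.0502
gripper_force: 0.0
```

Emit:
carry_out([
  [0,0,-3,0,5],
  [0,0,-4,0,5],
  [0,0,-4,0,5],
  [0,0,-3,0,5],
  [0,0,0,0,5],
])

```text
time: 16.65
position: [0.5325, 0.1784, 0.5641]
ee_rot: [[0.071, 0.997, 0.007], [0.997, -0.071, 0.002], [0.002, 0.007, -1.0]]
contact_force: [0.2, 0.9, -0.4]
gripper_width: 0.0498
gripper_force: 0.0
```

```bash
python3 - <<'E'
from h import *
st()
s=get_image("scene");w=get_image("wrist")
o=np.zeros((500,800,3),np.uint8);o[:,:400]=cv2.resize(s["color"][120:245,190:290],(400,500),interpolation=cv2.INTER_CUBIC)
o[:,400:]=cv2.resize(w["color"][0:400,180:500],(400,500));cv2.imwrite("pics/e.png",o)
E
```

```text
16.65 [0.5325 0.1784 0.5641] ya -0.071 F [ 0.1827  0.9071 -0.4484] M [ 0.0224 -0.082   0.0101] w 0.0498 0.0
```

View pics/e.png

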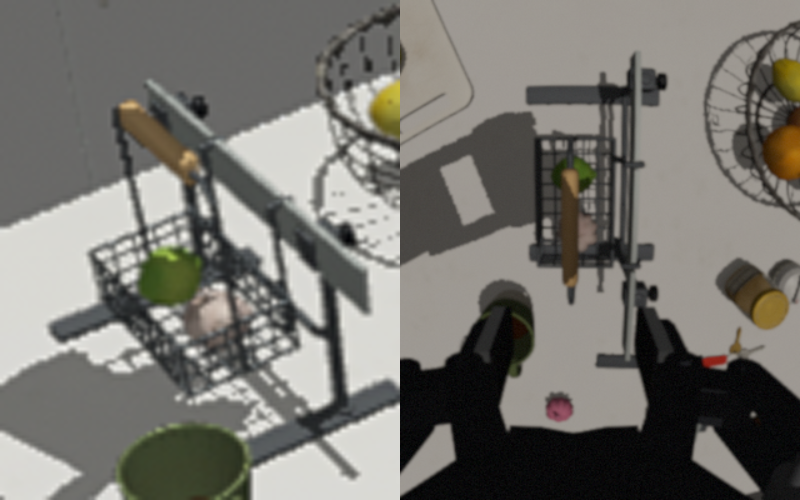

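The caddy hangs level on the empty stand with both hooks sunk flush into the bar (crop 275,210; 200,150), the lime and garlic are inside, and the gripper is clear.

```bash
python3 -c "
from rig import job_done
print(job_done())"
```

```text
the job is handed in; nothing more can be done
None
```

The caddy, with the lime and garlic in it, now hangs on the empty stand with both hooks in the notches; I let go, backed the gripper clear and handed the job in at about 17 s, and the mug, jar and tin were not touched.

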